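# Open the wide portion-tub bin at the pancake counter

## Robot

A 6-joint arm with a two-finger parallel gripper is mounted at the origin on the work surface. World frame = base frame: x ahead of the robot, y to its left, z up, the work surface at z = 0. Lengths are in m, angles in rad, forces in N, time in s.
With the tool pointing down it reaches from about 0.35 to 0.775 m from the base axis. Payload 7.3 kg.
Tool frame: the origin (TCP) lies midway between the tips of the shut fingers; the grasp point (between the pads) lies 19 mm behind it; z points along the fingers, y is the line along which they close (so a half turn about z gives the same grasp; the last joint's range is limited). The gripper opens to 92 mm and grips with 3 to 60 N. Pads are 19 mm wide; open, the fingers measure 130 mm over their backs; the gripper's body (75 mm by 190 mm) begins 47 mm behind the grasp point.
Start: joints at [-1.458, 0.342, 1.524, -0, 1.275, -0.146], TCP at [0.134, -0.508, 0.227] pointing down, gripper open.
Joint ranges: [-2.53, 2.53], [-0.77, 2.02], [0.04, 2.7], [-1, 4.14], [0.28, 2.66], [-3.11, 3.11]. Speed limits (rad/s): [2.57, 2.57, 3.14, 3.14, 3.14, 3.14].

## Interface

Orientations are given as a unit quaternion [w, x, y, z].
In Python, from plant import * gives the robot as it stands.
- The arm moves only by the tool arm_command, never from a script. Its argument "plan" is a list that holds one entry, the list of rows, each a list of 5 numbers: the finger opening in cm, from 0 to 9.18, then the shift along the tool's x, y, z in cm, then the turn about the tool's z in rad. A call has 1 to 20 rows; each row shifts and turns the commanded pose from where the row before left it, along the tool's axes as they then stand; what a row does not reach is not made up. A row lasts 1/10 s, in which the tool goes at most 50 mm and 8.59 degrees, less where a joint would pass 70% of its speed; a pose out of reach is approached as far as the arm can. A call with a gripper value outside its range is refused whole. The fingers move at their own pace and stop on an object; the grip force is fixed at half the most. Time passes only in rows, so rows that do not move let the fingers close. It gives the time, the measured TCP pose, the force, the opening and the grip force at its end, in the units of the state.
- read_state(): the state, without advancing time (a new reading comes with each control period).
- camera(name): name is "scene" or "side" or "wrist"; returns the picture (400x640x3 uint8, blue, green, red); there is no depth.
- calibration(name): a dict with "vertical_fov" (degrees; the focal length in pixels is half the picture's height over the tangent of half this angle, whatever the lens; pixels are square), "cx", "cy" (the principal point, pixels), "view" (4x4, takes a point from world to camera coordinates); the wrist camera has in their place "tool_from_camera" (4x4, takes a point from camera to tool coordinates, whose origin is the TCP and whose axes are the flange's). Camera axes: x right, y down, z forward; pixel columns grow to the right and rows downward; lengths in m; the calibration is good to about 2 mm. A picture is of the moment at which its call begins: read the wrist's pose just before it. calibration takes no time and is no camera call.
- sign_off(): hands the job in; it is judged then, once.
The state is a dict: "t": time; "qpos": joint angles; "qvel": joint speeds; "effort": joint torques, N m; "position": TCP position; "eef_rot": TCP orientation; "wrist_force": force on the tool from outside, world axes, zero at the start; "wrist_torque": the same for the moment, N m; "gripper_width": finger opening in m; "grip_force": force on a finger pad.
Only numpy, scipy, OpenCV 4.12 (cv2) and the standard library are available. Lean on these libraries where they do the work, as an engineer would, in place of code of your own. Each camera call takes 0.05 s, during which the arm holds its last target. There are 200 camera calls.

## Task

The cook needs the syrup tubs: open the wide metal bin on the counter, whose lid tips up when the black paddle sticking out of the bin is pushed down, so that the lid stands all the way open and stays there. Leave the small bin of the same make shut, and take your hand away when done.

Things in the scene. Friction and masses are not known exactly. Their poses are not given: they have to be found in the camera images.
- wide_lid (a joint): lid of the wide bin, a fixed aluminium box 180 mm wide, 130 deep, 112 high. It turns on a level pin along the top of the wall roughly facing the robot, 106 mm above the counter; a black paddle, one piece with it, sticks out over that wall, sloping up 25 degrees when shut. Rad: 0 shut, grows as it opens, stop at 0.9; starts at 0 to 0.1. Stiff: 4 to 8 N on the paddle moves it; stays where left.
- wide_paddle (a point): point on top of the wide bin's paddle (64 mm wide, 75 long, 5 thick), on its middle line, 55 mm out from the pin: push here, straight down. It moves with the lid and sinks from 131 mm above the counter (shut) to 84 mm (fully open). Axes: y along the pin (level, across the paddle); x from the paddle towards the lid, level when shut, tipping up as the lid opens.
- small_lid (a joint): the same lid on the small bin, which is only 100 mm wide, with the same depth, height, hinge and paddle. Rad: 0 shut, grows as it opens, stop at 0.9; starts at 0 to 0.1. Leave it so.
- small_paddle (a point): the same point on the small bin's paddle, axes as for the wide one. Wide bin, small bin and a stack of plates stand in a row, left to right in any order.

How it is judged:
By the outcome, as a careful person would: the job done as asked, in the order asked, and still so for the second after the job is handed in, with the robot touching nothing.
It also fails if it takes over 29 s, if anything falls off the work surface, if the arm or the gripper's body presses on something with over 40 N, if the wrist force passes 120 N, or if a joint passes its speed limit or range.

## Working session

There is one attempt and no reset: what is moved stays moved. The work goes in short steps, Python scripts to look and compute and a tool call to move; the robot and the scene stay as the last step left them, time stands still between calls to the robot, and variables do not carry over. Pictures are saved under pics/ and viewed, at most 10 in all, crops included, and the job is handed in when it is done.

Besides the shell and the picture viewer there is one more tool, called after ">>>" as name(argument=value, ...) on one line, values as JSON. arm_command: Moves the arm, as the interface text tells. Its arguments: {"type":"object","properties":{"plan":{"type":"array","items":{"type":"array","items":{"type":"array","items":{"type":"number"}}}}},"required":["plan"]}

```bash
mkdir -p pics; python3 - <<'E'
from plant import *
import cv2
for n in ("scene","side"):
    cv2.imwrite(f"pics/{n}0.png",camera(n)); c=calibration(n); print(n,c)
s=read_state(); print(s["t"],s["position"],s["eef_rot"],s["wrist_force"])
E
```

```text
scene {'vertical_fov': 51.02839055498453, 'cx': 318.3422986759714, 'cy': 201.73535598284244, 'view': array([[ 0.6630761 ,  0.74848791, -0.00979466, -0.36508745],
       [ 0.62382781, -0.55977865, -0.54542344, -0.25674346],
       [-0.41372569,  0.35554707, -0.83810342,  1.18970718],
       [ 0.        ,  0.        ,  0.        ,  1.        ]])}
side {'vertical_fov': 55.7179612784952, 'cx': 320.7195987723183, 'cy': 194.7878661864441, 'view': array([[-0.91346316, -0.40673848,  0.01220106,  0.48012385],
       [-0.229007  ,  0.48906226, -0.84164951,  0.27562418],
       [ 0.33636417, -0.77160995, -0.53988631,  0.67095537],
       [ 0.        ,  0.        ,  0.        ,  1.        ]])}
0.1 [ 0.13433079 -0.50716194  0.22611598] [-6.80094409e-04  9.91643394e-01  1.29007429e-01  1.34070601e-05] [ 0.69767615 -0.52318784 -1.13373183]
```

View pics/scene0.png

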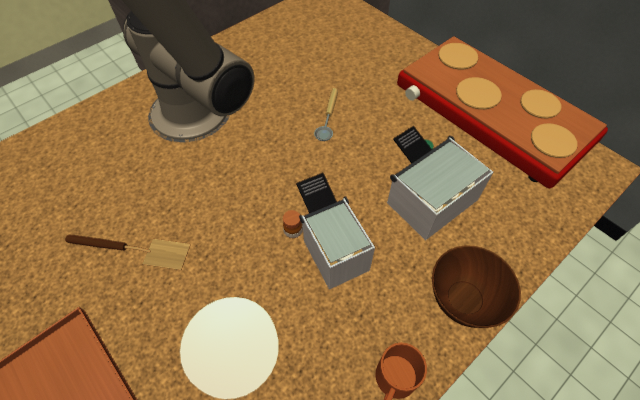

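View pics/side0.png

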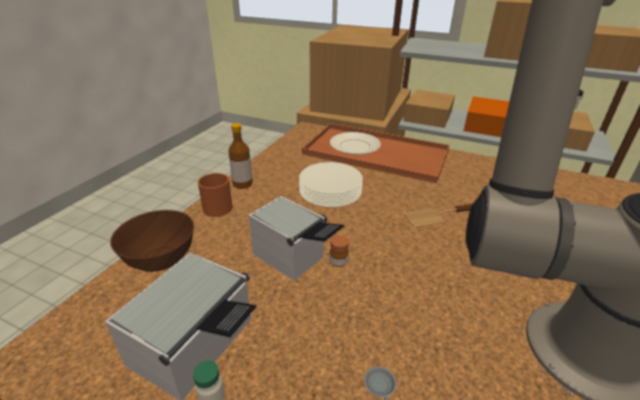

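The scene view shows the wide bin at about (440,180), its paddle at (411,143) and a green-capped bottle beside it at (430,147). The small bin is at (338,240) and the plates at (230,345). I'll enlarge the wide bin in both views.

```bash
python3 - <<'E'
import cv2,numpy as np
a=cv2.imread("pics/scene0.png")[110:250,370:510]; b=cv2.imread("pics/side0.png")[245:400,100:260]
a=cv2.resize(a,(560,560),interpolation=2)[:, :400]; b=cv2.resize(b,(400,388),interpolation=2)
c=np.zeros((560,800,3),np.uint8); c[:,:400]=a; c[:388,400:]=b
cv2.imwrite("pics/crop1.png",c)
E
```

```text
(no output)
```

View pics/crop1.png

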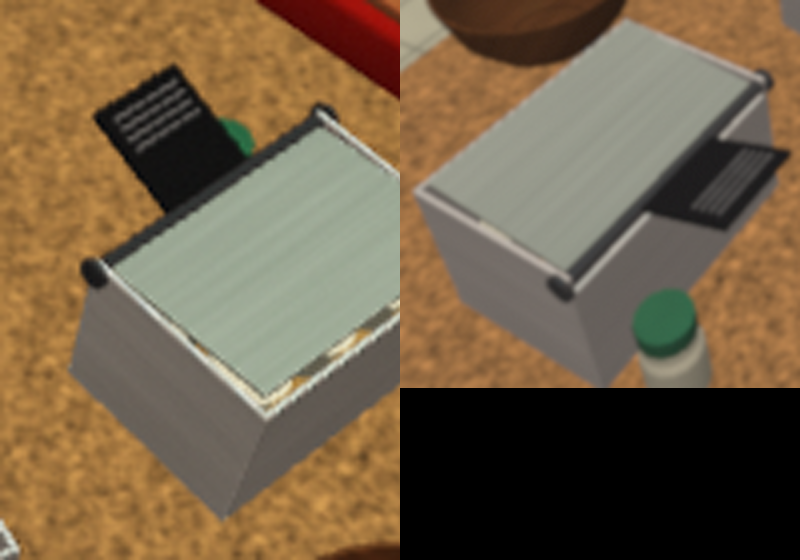

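Crop 1 shows the hinge ends at scene (393.5,178) and (451,138), and at side (246,277) and (165,360). The paddle's tip corners are at scene (394,139) and (414,126), and at side (256,306) and (231,337). The bottle cap is beside the paddle. I'll triangulate these.

```bash
cat > h.py <<'E'
from plant import *
import numpy as np, cv2
def P(n):
    c=calibration(n); f=200/np.tan(np.radians(c["vertical_fov"]/2))
    return np.array([[f,0,c["cx"]],[0,f,c["cy"]],[0,0,1]])@c["view"][:3]
def tri(a,b):
    X=cv2.triangulatePoints(P("scene"),P("side"),np.float64(a).reshape(2,1),np.float64(b).reshape(2,1)).ravel()
    return X[:3]/X[3]
def err(X,n,u):
    p=P(n)@np.r_[X,1]; return np.linalg.norm(p[:2]/p[2]-u)
E
python3 - <<'E'
from h import *
from scipy.spatial.transform import Rotation as R
np.set_printoptions(precision=4,suppress=True)
D=dict(hN=((393.5,177.8),(245.6,277)),hF=((450.7,138.2),(164.8,359.8)),pN=((394,139.3),(256,306.2)),pF=((414,126.5),(231.2,337)),cap=((428,144),(206,373.8)),
 smallpaddleTipA=((297.5,182),(343,230)))
Q={}
for k,(a,b) in D.items(): Q[k]=X=tri(a,b); print(k,X,err(X,"scene",a),err(X,"side",b))
h=(Q["hN"]+Q["hF"])/2; t=(Q["pN"]+Q["pF"])/2
y=Q["hF"]-Q["hN"]; print("hinge len",np.linalg.norm(y),"yaw of pin",np.arctan2(y[1],y[0]))
o=np.array([y[1],-y[0]])/np.hypot(*y[:2]); 
if o@(t-h)[:2]<0:o=-o
print("mid",h,"tip",t,"out",o,"outdist",o@(t-h)[:2])
w=h[:2]+.055*o; print("target",w)
s=read_state(); T=R.from_quat(s["eef_rot"],scalar_first=True).as_matrix(); print(T, "delta tool cm",100*T.T@(np.r_[w,.2]-s["position"]))
E
```

```text
hN [0.5883 0.189  0.1052] 0.2319020768782378 0.3540757294105073
hF [0.6    0.3722 0.1071] 0.2105304491112382 0.4275316456302116
pN [0.5242 0.2542 0.1291] 0.4002023155492324 0.7236638634145409
pF [0.5276 0.3167 0.1293] 0.9426134151077782 1.8938181946572452
cap [0.5579 0.3493 0.0684] 1.1335296959650045 2.3132771705251844
smallpaddleTipA [0.4699 0.0157 0.1267] 0.7770145307462262 1.0291345851484106
hinge len 0.1835714371589137 yaw of pin 1.5069337207848508
mid [0.5942 0.2806 0.1062] tip [0.5259 0.2855 0.1292] out [-0.998   0.0638] outdist 0.06843989488297365
target [0.5393 0.2841]
[[ 0.9667  0.2559 -0.0001]
 [ 0.2559 -0.9667  0.0014]
 [ 0.0002 -0.0013 -1.    ]] delta tool cm [ 59.3926 -66.1298   2.7126]
```

>>> arm_command(plan=[[[0,4,-2.25,0,0],[0,4,-2.25,0,0],[0,4,-2.25,0,0],[0,4,-2.25,0,0],[0,4,-2.25,0,0],[0,4,-2.25,0,0],[0,4,-2.25,0,0],[0,4,-2.25,0,0],[0,2.3,-4,0,0],[0,2.3,-4,0,0],[0,2.3,-4,0,0],[0,2.3,-4,0,0],[0,2.3,-4,0,0],[0,2.3,-4,0,0],[0,2.3,-4,0,0],[0,2.3,-4,0,0],[0,2.3,-4,0,0],[0,2.3,-4,0,0]]])

```text
t: 1.9
position: [0.5176, 0.1959, 0.2263]
eef_rot: [0.0, 0.992, 0.129, -0.0]
wrist_force: [0.9, -1.0, 0.7]
gripper_width: 0.0005
grip_force: 0.0
```

>>> arm_command(plan=[[[0,2.3,-4,0,0],[0,0,0,0,0.11],[0,0,0,0,0.11],[0,0,0,0,0.1],[0,0,0,0,0],[0,0,0,0,0]]])

```text
t: 2.5
position: [0.5295, 0.2384, 0.2264]
eef_rot: [0.0, 1.0, -0.029, -0.0]
wrist_force: [-0.5, 0.3, 0.0]
gripper_width: 0.0004
grip_force: 0.0
```

```bash
cat > d.py <<'E'
from h import *
from scipy.spatial.transform import Rotation as R
np.set_printoptions(precision=4,suppress=True)
s=read_state(); T=R.from_quat(s["eef_rot"],scalar_first=True).as_matrix()
print(s["t"],s["position"],T[:,0],T[:,2],s["gripper_width"],s["wrist_force"])
print("tool cm to above push",100*T.T@(np.array([.544,.284,.15])-s["position"]))
E
python3 d.py; python3 -c "
from h import *
cv2.imwrite('pics/w1.png',np.hstack([cv2.resize(camera('wrist'),(400,250)),cv2.resize(camera('side')[200:400,100:420],(400,250))]))"
```

```text
2.5 [0.5295 0.2384 0.2264] [ 0.9983 -0.0586 -0.0006] [-0.0007 -0.0002 -1.    ] 0.00036763624146004414 [-0.5282  0.2838  0.0267]
tool cm to above push [ 1.1872 -4.6412  7.6337]
```

View pics/w1.png

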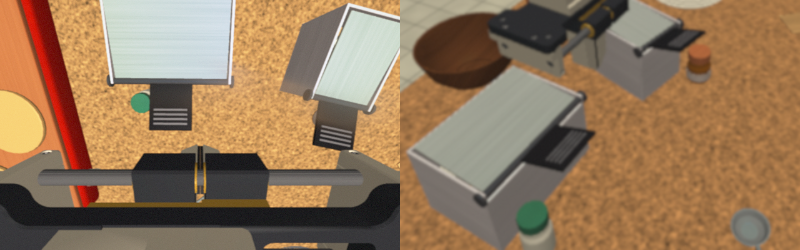

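The left half (wrist view) shows the wide paddle at (170,105), square to the tool and a little to the left of it. The bottle cap is at (140,102), clear of the paddle. This agrees with the triangulated position, so I'll move over the paddle and press down.

>>> arm_command(plan=[[[0,1.2,-4.6,0,0],[0,0,0,4,0],[0,0,0,3.5,0],[0,0,0,0,0],[0,0,0,1,0],[0,0,0,1,0],[0,0,0,1,0],[0,0,0,1,0]]])

```text
t: 3.4
position: [0.5447, 0.2839, 0.1128]
eef_rot: [-0.001, 1.0, -0.031, 0.001]
wrist_force: [-4.2, 0.5, 5.9]
gripper_width: 0.0006
grip_force: 2.8
```

>>> arm_command(plan=[[[0,0,0,0.6,0],[0,0,0,0.6,0],[0,0,0,0.5,0],[0,0,0,0,0]]])

```text
t: 3.8
position: [0.5454, 0.2838, 0.0955]
eef_rot: [-0.0, 1.0, -0.031, 0.001]
wrist_force: [-0.3, 0.1, 2.6]
gripper_width: 0.0003
grip_force: 1.2
```

```bash
python3 d.py; python3 -c "
from h import *
cv2.imwrite('pics/w2.png',np.hstack([cv2.resize(camera('scene')[80:280,340:500],(400,500)),cv2.resize(camera('side')[200:400,100:260],(400,500))]))"
```

```text
3.8 [0.5454 0.2838 0.0955] [ 0.9981 -0.0612  0.0026] [ 0.0027  0.0008 -1.    ] 0.0003266663789593757 [-0.3272  0.1264  2.5766]
tool cm to above push [-0.122  -0.0159 -5.4455]
```

View pics/w2.png

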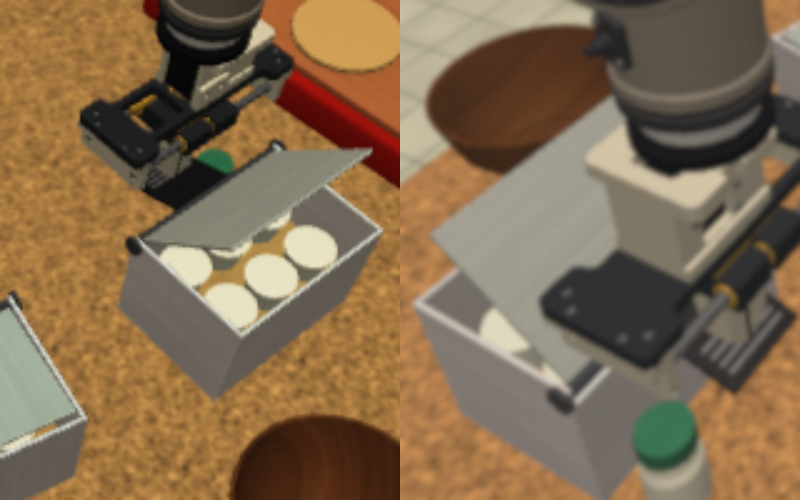

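The lid is opening well, with its free edge at (370,150) in the left half. The fingertips are on the paddle and the body is clear of the lid. I'll press on to the stop.

>>> arm_command(plan=[[[0,0,0,0.5,0],[0,0,0,0.4,0],[0,0,0,0.3,0],[0,0,0,0,0]]])

```text
t: 4.3
position: [0.5468, 0.284, 0.0876]
eef_rot: [-0.001, 1.0, -0.031, 0.004]
wrist_force: [-5.7, -2.5, 26.7]
gripper_width: 0.0005
grip_force: 12.9
```

>>> arm_command(plan=[[[0,0,0,0.3,0],[0,0,0,0,0]]])

```text
t: 4.5
position: [0.547, 0.2841, 0.0872]
eef_rot: [-0.001, 1.0, -0.03, 0.005]
wrist_force: [-10.8, -6.5, 41.6]
gripper_width: 0.0003
grip_force: 21.0
```

It is at the stop: the force has risen while the height holds. I'll back off straight up, then away from the lid.

>>> arm_command(plan=[[[0,0,0,-0.6,0],[0,0,0,-1,0],[0,-0.5,0,-2,0],[0,-1,0,-4,0],[0,-2,0,-4,0],[0,-3,0,-3,0],[0,-4,0,0,0],[0,0,0,0,0],[0,0,0,0,0]]])

```text
t: 5.4
position: [0.4392, 0.2902, 0.2258]
eef_rot: [0.0, 1.0, -0.03, 0.0]
wrist_force: [-0.1, 0.1, -0.6]
gripper_width: 0.0006
grip_force: 0.0
```

```bash
python3 d.py; python3 -c "
from h import *
cv2.imwrite('pics/w3.png',np.hstack([cv2.resize(camera('scene')[80:280,280:500],(400,364)),cv2.resize(camera('side')[180:400,100:340],(400,364))]))"
```

```text
5.4 [0.4392 0.2902 0.2258] [ 0.9982 -0.0602  0.0002] [ 0.0002 -0.0002 -1.    ] 0.000569519112142679 [-0.1387  0.0899 -0.6208]
tool cm to above push [10.4947 -0.0166  7.5853]
```

View pics/w3.png

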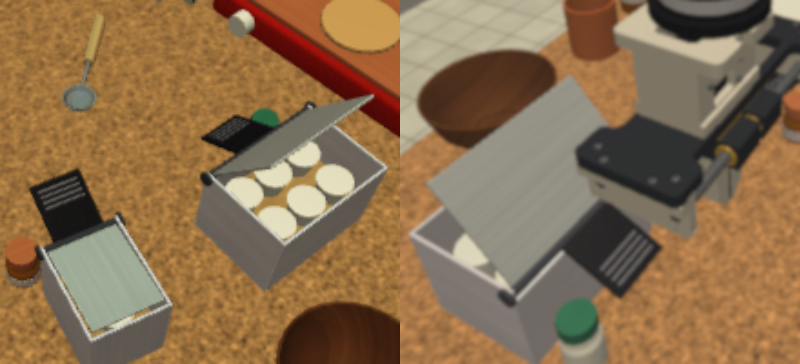

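The right half shows the lid standing open, with its free-edge corners at (428,183) and (572,77), and the hand is clear. The small bin is shut in the left half at (108,280). I'll check the lid angle.

```bash
python3 -c "
from h import *
for a,b in (((485.2,132.8),(116.8,289.8)),((402.1,176.3),(203.2,226.2))):
    X=tri(a,b); d=(X-[.5942,.2806,.1062]); print(X,err(X,'scene',a),err(X,'side',b),np.arctan2(d[2],d[:2]@[.998,-.0638]))
"
```

```text
[0.67423419 0.35663333 0.19739621] 0.13800937425698498 0.25207359643567934 0.8823920497235118
[0.64713556 0.16854746 0.18580949] 11.79627059549002 15.617410867798583 0.9251159525852146
```

```bash
python3 -c "
from plant import *
print(sign_off())"
```

```text
the job is handed in; nothing more can be done
None
```

The wide bin's lid was pushed to its stop and stays open (about 0.88 rad measured from the pictures, stop at 0.9), the small bin is still shut, the hand is clear, and the job was handed in at about 5.5 s.

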